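Clamp a freshly lined vise jaw cap in the bonding press and keep the lever held down

ROBOT

A 6-joint arm with a two-finger parallel gripper is mounted at the origin on a cart in front of the work surface, level with it; the furniture and walls round the work are solid. World frame = base frame: x ahead of the robot, y to its left, z up, the work surface at z = 0. Lengths are in m, angles in rad, forces in N, time in s.
With the tool pointing down it reaches from about 0.375 to 0.925 m from the base axis. Payload 5.7 kg.
Tool frame: the origin (TCP) lies at the very end of the fingers, on their centre line; the grasp point (between the pads) lies 19 mm behind it; z points along the fingers, y is the line along which they close (so a half turn about z gives the same grasp; the last joint's range is limited). The gripper opens to 85 mm and grips with 20 to 120 N. Pads are 22 mm wide; open, the fingers measure 114 mm over their backs; the gripper's body (76 mm by 85 mm) begins 54 mm behind the grasp point. The pads swing forward as they close: fully open they stand 13 mm farther back than shut.
Start: joints at [-1.39, 0.359, 1.51, -0, 1.272, -0.115], TCP at [0.175, -0.574, 0.21] pointing down, gripper open.
Joint ranges: [-2.97, 2.97], [-1.01, 2.36], [0.21, 2.38], [-0.96, 4.11], [0.2, 2.71], [-2.98, 2.98]. Speed limits (rad/s): [2.39, 2.39, 3.14, 3.14, 3.14, 3.14].

INTERFACE

Orientations are given as a unit quaternion [x, y, z, w].
In Python, from cell import ctrl, eyes, order gives the robot as it stands.
- The arm moves only by the tool play_rows, never from a script. Its argument "series" is a list of rows, each a list of 7 numbers: the shift along the world's x, y, z in m, then the turn, a rotation vector about the world's x, y, z in degrees, then the opening, from 0 (shut) to 1 (fully open). A call has 1 to 8 rows; each row is the pose to reach, as a shift and turn from the pose commanded when the call began; what a row does not reach only later rows make up. A row lasts 1/12 s, in which the tool goes at most 41.7 mm and 7.16 degrees, less where a joint would pass 70% of its speed; a pose out of reach is approached as far as the arm can. A call with a gripper value outside its range is refused whole. The fingers move at their own pace and stop on an object; "force" is the grip in N (left out, the last holds). Time passes only in rows, so rows that repeat a pose let the fingers close. It gives the time, the measured TCP pose, the force, the opening and the grip force at its end, in the units of the state.
- ctrl.observe(): the state, without advancing time (a new reading comes with each control period).
- eyes.snapshot(name): name is "side" or "top"; returns a dict with "color" (400x640x3 uint8, blue, green, red), "depth" (400x640 float32, m along the optical axis (not along the pixel's ray), 0 where there is no reading), "K" (3x3 intrinsics, pixels), "rvec" (rotation vector, rad) and "tvec" (3), from world to camera coordinates, as OpenCV has them. Camera axes: x right, y down, z forward; pixel columns grow to the right and rows downward; lengths in m; the calibration is good to about 2 mm. A picture is of the moment at which its call begins.
- order.hand_in(): hands the job in; it is judged then, once.
The state is a dict: "t": time; "joint_positions": joint angles; "joint_velocities": joint speeds; "tau": joint torques, N m; "position": TCP position; "orientation": TCP orientation; "ft_force": force on the tool from outside, world axes, zero at the start; "moment": the same for the moment, N m; "gripper_width": finger opening in m; "grip_force": force on a finger pad.
Only numpy, scipy, OpenCV 4.12 (cv2) and the standard library are available. Lean on these libraries where they do the work, as an engineer would, in place of code of your own. Each camera call takes 0.05 s, during which the arm holds its last target. There are 200 camera calls.

TASK

The cork lining of the aluminium vise jaw cap has just been glued in and has to be kept clamped while it grips. Hang the cap over the press's horizontal bar with the cork on the bar, slide it fully home against the shoulder so that it sits centrally under the press foot, then bring the spring-loaded lever down onto it and finish while still holding the lever, so that the sprung foot stays pushed about 6 mm (half of its 12 mm travel) into its sleeve; keep your fingers off the cap while you hold, and do not disturb the tools, tin, tape and jar around it.

Things in the scene. Friction and masses are not known exactly. Their poses are not given: they have to be found in the camera images.
- press: Grey cast-iron hand press, fixed, turned up to 0.2 rad. Origin on the bench; x away from the robot, y left along the bar. Mm: base plate x -85..100, y -105..60, 14 high; at the right a pedestal x -48..8, y -96..-56, 124 high, whose left face (y -56) is the shoulder; behind the bar two cheeks x 49..95, y -22..22, up to z 180, carry the lever, which reaches towards the robot over the bar at y 0.
- bar_home (a point): Point on the middle of the bar's top face, straight below the foot: the cap's length is centred here when it is home against the shoulder. Axes as the press. The bar is steel, 24 mm wide and high, along y, from the shoulder (56 mm right of here) to its free end 166 mm left of here; top 100 mm above the bench, free all round.
- bar_load (a point): Point on the middle of the bar's top face, 105 mm to the left (y) of bar_home: free bar, clear of the raised lever, a good place to hang the cap. The bar ends 61 mm beyond it.
- press_lever_hinge (a point): The lever's pivot axis (along the press's y), 155 mm above the bench. With the lever up, the end of its grip stands about 290 mm above the bench and is the highest part of the press: pass over or round it.
- lever_grip (a point): Point on the upper side of the lever's black round grip (24 mm diameter, in line with the lever, 137 to 225 mm out from the pivot): press down here. It is 185 mm out along the lever and 14 mm above its centre line through the pivot, and moves on a circle about press_lever_hinge. About 271 mm above the bench with the lever up, 169 mm with it level.
- press_lever (a joint): Lever angle, rad: 0 = raised by its return spring, 0.6 rad above level; grows as it is pressed down; 0.60 = level; 0.70 = end stop. The foot first touches a cap on the bar at about 0.53. At lever_grip it takes about 2 to 4 N before that, then up to about 10 N at 6 mm of foot travel. It springs up when let go.
- press_foot (a joint): How far the sprung foot (32 mm round rubber pad under the lever, 90 mm from the pivot; its sleeve is 27 mm wide) is pushed up into its sleeve, m: 0 = fully out, 0.012 = bottomed; 5 N to start, 1.2 N more per mm. On the cap: 3 mm with the lever at about 0.57, 6 mm at 0.60 (level), 9 mm at 0.63. With the lever up the foot is over 40 mm above the cap's top.
- jaw_cap: Loose vise jaw cap: straight inverted-U channel of bare aluminium lined with cork, 110 mm long (its y), 40 wide outside (x), 40 high, about 120 g, same either way round. Stands on its two legs, mouth down; origin: centre of underside. Inside 30 mm between the cork faces, legs 5 thick, top 8 thick: hung on the bar, its origin is 32 below the bar's top and its top 8 above. Slides easily.
- running_pliers: Pliers with red handles, 196 mm long, lying flat; bystander. Origin: centre of the underside.
- glass_cutter: Pencil-like glass cutter with black and gold handle, 137 mm long, lying flat; bystander. Origin: centre of the underside.
- putty_tin: Black round tin, 90 mm diameter, 84 mm high; bystander. Origin: centre of the underside.
- tape_1: Roll of masking tape, 96 mm diameter, 25 mm high, lying flat; bystander. Origin: centre of the underside.
- jar_1: Clear plastic jar with red lid, 65 mm diameter, 99 mm high; bystander. Origin: centre of the underside.

How it is judged:
On the way:
1. the cap hangs over the bar, home against the shoulder, while the lever is still up (z of jaw_cap in the frame of bar_home between -0.036 and -0.028 m and x of jaw_cap in the frame of bar_home between -0.006 and 0.006 m and y of jaw_cap in the frame of bar_home between -0.005 and 0.005 m and angle between jaw_cap's own z axis and vertical below 0.08 rad and value of joint press_lever below 0.4 rad), for 0.2 s.
At the end, for the whole second after the job is handed in: The program ends with the gripper still holding the lever down: through the last second the foot is pushed 6 mm (within 3 mm) into its sleeve and presses the cap; the cap hangs squarely over the bar, cork down on it, within 6 mm of home against the shoulder, and neither hand nor arm touches it (z of jaw_cap in the frame of bar_home between -0.036 and -0.028 m and x of jaw_cap in the frame of bar_home between -0.006 and 0.006 m and y of jaw_cap in the frame of bar_home between -0.006 and 0.006 m and angle between jaw_cap's own z axis and vertical below 0.08 rad and angle between the y axis of jaw_cap and the y axis of press, either way round below 0.09 rad and value of joint press_foot between 0.003 and 0.009 m and value of joint press_lever above 0.5 rad and contact force between press and jaw_cap above 6 N and contact force between the fingers and press above 2 N and contact force between each of the arm, the fingers and jaw_cap below 0.5 N and linear speed of jaw_cap below 0.02 m/s); the arm keeps its last pose, push and grip.
It fails at once if a bystander is pushed more than 40 mm from its place (distance of any of running_pliers, glass_cutter, putty_tin, tape_1, jar_1 from where it was at the start of the episode above 0.04 m).
It also fails if it takes over 64 s, if anything falls off the work surface, if the arm or the gripper's body presses on something with over 40 N, if the wrist force passes 120 N, or if a joint passes its speed limit or range.

## Working session

There is one attempt and no reset: what is moved stays moved. The work goes in short steps, Python scripts to look and compute and a tool call to move; the robot and the scene stay as the last step left them, time stands still between calls to the robot, and variables do not carry over. Pictures are saved under pics/ and viewed, at most 10 in all, crops included, and the job is handed in when it is done.

Besides the shell and the picture viewer there is one more tool, called after ">>>" by a JSON object that holds its "method" and its "body". play_rows: Moves the arm, as the interface text tells. Its arguments: {"type":"object","properties":{"series":{"type":"array","items":{"type":"array","items":{"type":"number"}}},"force":{"type":"number"}},"required":["series"]}

```bash
mkdir -p pics; cat > h.py <<'E'
import numpy as np, cv2
from cell import ctrl, eyes, order
def snap(n,fn=None):
    s=eyes.snapshot(n); np.savez(''+n+'.npz',**s)
    if fn: cv2.imwrite('pics/'+fn,s['color'])
    return s
def cloud(s):
    d=s['depth'].astype(float);v,u=np.mgrid[:400,:640];K=s['K']
    c=np.stack([(u-K[0,2])/K[0,0]*d,(v-K[1,2])/K[1,1]*d,d],-1)
    R=cv2.Rodrigues(np.array(s['rvec'],float))[0]
    w=(c-np.array(s['tvec']).ravel())@R; w[d==0]=np.nan
    return w
E
python3 - <<'E'
from h import *
for n in ('top','side'):
    s=snap(n,n+'0.png'); R=cv2.Rodrigues(np.array(s['rvec'],float))[0]
    print(n,s['K'][0,0],(-R.T@np.array(s['tvec']).ravel()).round(3),R.round(2).tolist())
st=ctrl.observe();print(st['t'],st['position'],st['orientation'],st['gripper_width'])
E
```

```text
top 492.23871513971386 [ 0.314 -0.058  1.457] [[-0.02, -1.0, 0.0], [-0.98, 0.01, -0.2], [0.2, -0.0, -0.98]]
side 381.61443706581446 [-0.028  0.811  0.945] [[-0.84, -0.55, -0.01], [-0.33, 0.5, -0.8], [0.44, -0.67, -0.6]]
0.1 [ 0.17479272 -0.57330681  0.2094371 ] [ 9.89081439e-01  1.47367641e-01 -3.56636623e-05 -8.27324424e-04] 0.08509825486290568
```

View pics/top0.png

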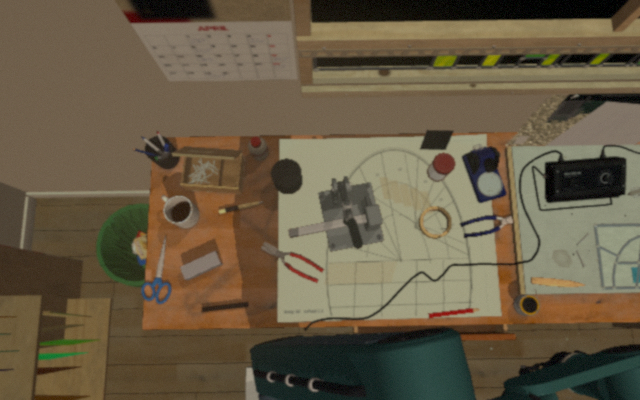

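View pics/side0.png

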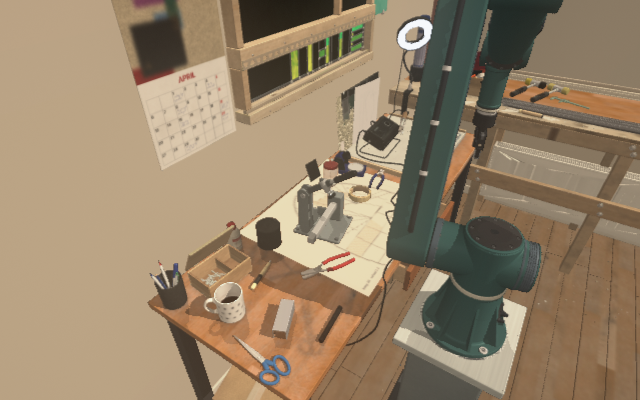

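The top view shows the cap at about (200,262), the press around (350,215) with the bar running left to (292,232), pliers at (295,262), and tin at (287,175). In the side view the cap is at (284,318). Next I measure these from depth.

```bash
python3 - <<'E'
from h import *
for n in ('top','side'):
    s=dict(np.load(n+'.npz')); w=cloud(s)
    if n=='top':
        print('c',w[262,200],'press',w[215,350],'bar',w[229,310], w[232,296]); 
        c0=w[262,200]; b0=w[229,310]
    def fit(c,r,z0,z1,lab):
        m=(np.hypot(w[...,0]-c[0],w[...,1]-c[1])<r)&(w[...,2]>z0)&(w[...,2]<z1)
        p=w[m]; 
        if len(p)<5: print(lab,'none');return
        a=cv2.minAreaRect((p[:,:2]*1000).astype(np.float32)); print(n,lab,len(p),np.round(a[0],1),np.round(a[1],1),round(a[2],1),'z',np.round(np.percentile(p[:,2],[5,50,95]),4), p.mean(0).round(4))
    fit(c0,0.08,0.03,0.05,'cap')
    fit(b0,0.09,0.09,0.108,'bar')
    # highest part near press
    m=(np.hypot(w[...,0]-c0[0]-.06,w[...,1]-c0[1]+.4)<0.2)&(w[...,2]>.16)&(w[...,2]<.32)
    p=w[m]; print('high',len(p), p[np.argsort(-p[:,2])[:5]].round(3) if len(p) else '')
    for lab,(x,y) in dict(pl=(0,0)).items(): pass
    if n=='top':
        for lab,(u,v) in dict(tin=(287,175),cutter=(235,208),plier=(295,265),plierjaw=(268,247),plierend=(320,272),black=(225,306),mug=(180,210),tape=(421,222),jar=(441,163),scis=(155,290),box=(210,170)).items(): print(lab,w[v,u].round(3))
s=cv2.imread('pics/top0.png')[120:330,140:400]; cv2.imwrite('pics/topc.png',cv2.resize(s,None,fx=2.85,fy=2.85,interpolation=cv2.INTER_CUBIC))
E
```

```text
c [0.44608259 0.28877486 0.03859778] press [ 0.54085737 -0.13374169  0.23305352] bar [ 0.52736241 -0.02946269  0.10101133] [0.51917054 0.00943614 0.10326648]
top cap 550 [438.8 287.3] [ 41.6 109.5] 24.2 z [0.0346 0.0397 0.0447] [0.438  0.2873 0.0396]
top bar 472 [532. -43.] [ 24.8 149.7] 10.2 z [0.094  0.0994 0.1039] [ 0.5314 -0.0436  0.0992]
high 768 [[ 0.469 -0.15   0.291]
 [ 0.46  -0.15   0.291]
 [ 0.464 -0.145  0.291]
 [ 0.46  -0.152  0.29 ]
 [ 0.46  -0.147  0.29 ]]
tin [0.688 0.036 0.084]
cutter [0.608 0.196 0.015]
plier [ 0.437  0.018 -0.   ]
plierjaw [0.489 0.096 0.016]
plierend [ 0.415 -0.055  0.   ]
black [0.321 0.219 0.01 ]
mug [0.601 0.356 0.029]
tape [ 0.555 -0.356  0.024]
jar [ 0.714 -0.407  0.099]
scis [0.37  0.425 0.004]
box [0.73  0.277 0.002]
side cap 477 [434.5 290.4] [ 40.5 111.2] 24.7 z [0.0344 0.0385 0.0414] [0.4325 0.2936 0.0383]
side bar 224 [528.6 -41.4] [ 25.9 154.6] 11.1 z [0.0929 0.0981 0.1009] [ 0.5262 -0.0344  0.0978]
high 547 [[ 0.457 -0.138  0.289]
 [ 0.463 -0.143  0.289]
 [ 0.458 -0.146  0.289]
 [ 0.461 -0.145  0.288]
 [ 0.456 -0.149  0.288]]
```

View pics/topc.png

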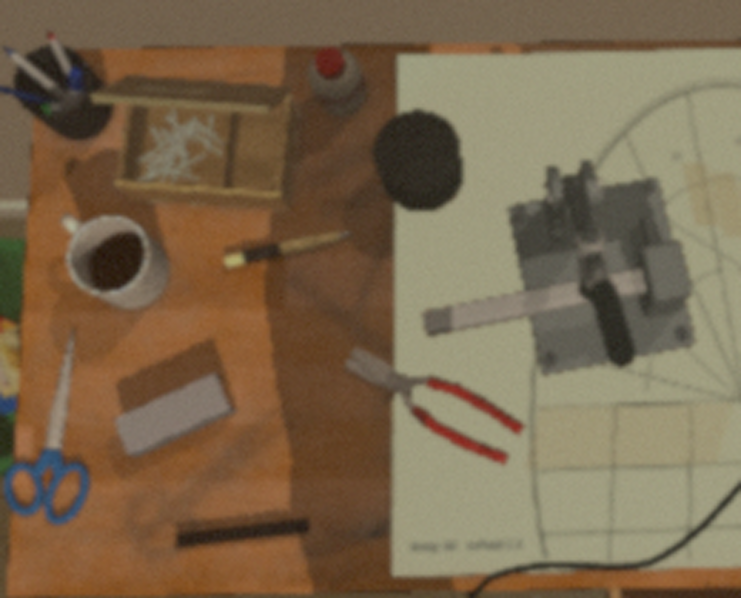

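>>> {"method": "play_rows", "body": {"series": [[0.2,0.2,0.15,0,0,50,1],[0.2,0.2,0.15,0,0,50,1],[0.2,0.2,0.15,0,0,50,1],[0.2,0.2,0.15,0,0,50,1],[0.2,0.2,0.15,0,0,50,1],[0.2,0.2,0.15,0,0,50,1],[0.2,0.2,0.15,0,0,50,1],[0.2,0.2,0.15,0,0,50,1]]}}

```text
t: 0.77
position: [0.3768, -0.3716, 0.3619]
orientation: [0.832, 0.555, 0.001, 0.001]
ft_force: [0.5, -1.1, 0.2]
gripper_width: 0.0855
grip_force: 0.0
```

>>> {"method": "play_rows", "body": {"series": [[0.05,0.32,0.01,0,0,47,1],[0.05,0.32,0.01,0,0,47,1],[0.05,0.32,0.01,0,0,47,1],[0.05,0.32,0.01,0,0,47,1],[0.05,0.32,0.01,0,0,47,1],[0.05,0.32,0.01,0,0,47,1],[0.05,0.32,0.01,0,0,47,1],[0.05,0.32,0.01,0,0,47,1]]}}

```text
t: 1.43
position: [0.4243, -0.051, 0.3701]
orientation: [0.543, 0.84, 0.0, -0.0]
ft_force: [0.2, 0.1, -0.8]
gripper_width: 0.0857
grip_force: 0.0
```

>>> {"method": "play_rows", "body": {"series": [[0.01,0.32,-0.12,0,0,0,1],[0.01,0.32,-0.12,0,0,0,1],[0.01,0.32,-0.12,0,0,0,1],[0.01,0.32,-0.12,0,0,0,1],[0.01,0.32,-0.12,0,0,0,1],[0.01,0.32,-0.12,0,0,0,1],[0.01,0.32,-0.12,0,0,0,1],[0.01,0.32,-0.12,0,0,0,1]]}}

```text
t: 2.1
position: [0.4339, 0.26, 0.2522]
orientation: [0.545, 0.839, -0.0, -0.0]
ft_force: [-0.5, -0.5, 0.8]
gripper_width: 0.0859
grip_force: 0.0
```

>>> {"method": "play_rows", "body": {"series": [[0.002,0.02,-0.15,0,0,0.5,1],[0.002,0.02,-0.15,0,0,0.5,1],[0.002,0.02,-0.15,0,0,0.5,1],[0.002,0.02,-0.15,0,0,0.5,1],[0.002,0.02,-0.15,0,0,0.5,1],[0.002,0.02,-0.15,0,0,0.5,1],[0.002,0.02,-0.15,0,0,0.5,1],[0.002,0.02,-0.15,0,0,0.5,1]]}}

```text
t: 2.77
position: [0.4384, 0.2786, 0.1053]
orientation: [0.541, 0.841, 0.002, 0.001]
ft_force: [1.1, 0.8, 0.1]
gripper_width: 0.0855
grip_force: 0.0
```

>>> {"method": "play_rows", "body": {"series": [[-0.002,0.01,-0.04,0,0,0,1],[-0.002,0.01,-0.07,0,0,0,1],[-0.002,0.01,-0.095,0,0,0,1],[-0.002,0.01,-0.095,0,0,0,1],[-0.002,0.01,-0.095,0,0,0,1]]}}

```text
t: 3.18
position: [0.435, 0.288, 0.009]
orientation: [0.542, 0.841, -0.0, -0.0]
ft_force: [-0.5, 0.4, 1.2]
gripper_width: 0.0855
grip_force: 0.0
```

>>> {"method": "play_rows", "body": {"series": [[0,0,0,0,0,0,0.3],[0,0,0,0,0,0,0.3],[0,0,0,0,0,0,0.3],[0,0,0,0,0,0,0.3],[0,0,0,0,0,0,0.3],[0,0,0,0,0,0,0.3],[0,0,0,0,0,0,0.3],[0,0,0,0,0,0,0.3]], "force": 30}}

```text
t: 3.85
position: [0.4358, 0.2886, 0.0098]
orientation: [0.541, 0.841, 0.001, 0.001]
ft_force: [-0.8, -1.2, 9.2]
gripper_width: 0.0391
grip_force: 29.4
```

>>> {"method": "play_rows", "body": {"series": [[0,0,0.02,0,0,0,0.3],[0,0,0.05,0,0,0,0.3],[0,0,0.09,0,0,0,0.3],[0,0,0.13,0,0,0,0.3],[0,0,0.17,0,0,0,0.3],[0,0,0.17,0,0,0,0.3]]}}

```text
t: 4.35
position: [0.4394, 0.2905, 0.1865]
orientation: [0.541, 0.841, 0.006, 0.004]
ft_force: [1.5, 1.1, -2.3]
gripper_width: 0.039
grip_force: 31.9
```

```bash
python3 - <<'E'
from h import *
st=ctrl.observe();print(st['position'],st['gripper_width'],st['ft_force'])
# refine press from initial frames
for n in ('top','side'):
    w=cloud(dict(np.load(n+'.npz')))
    m=(w[...,2]>.09)&(w[...,2]<.108)&(w[...,0]>.47)&(w[...,0]<.60)&(w[...,1]>-.12)&(w[...,1]<.03)
    p=w[m]; best=None
    for yaw in np.radians(np.arange(6,15,.25)):
        a=p[:,0]*np.cos(yaw)+p[:,1]*np.sin(yaw); wd=np.percentile(a,97)-np.percentile(a,3)
        if best is None or wd<best[0]: best=(wd,yaw,(np.percentile(a,97)+np.percentile(a,3))/2)
    l=-p[:,0]*np.sin(best[1])+p[:,1]*np.cos(best[1])
    print(n,'bar yaw',np.degrees(best[1]),'width',best[0],'off',best[2],'along',l.min(),l.max(),np.percentile(l,99))
    # pedestal top
    q=w[(w[...,2]>.116)&(w[...,2]<.132)&(w[...,1]<-.12)&(w[...,1]>-.26)&(w[...,0]>.48)&(w[...,0]<.62)]
    a=cv2.minAreaRect((q[:,:2]*1000).astype(np.float32));print('ped',len(q),a,q.mean(0))
E
```

```text
[0.43939053 0.29050048 0.1864854 ] 0.039006286976431395 [ 1.46700497  1.1282262  -2.25113851]
top bar yaw 11.0 width 0.02276921634839335 off 0.5136697451175443 along -0.22344805668944712 -0.06885263146157143 -0.07120051663592913
ped 283 ((586.3710327148438, -190.01483154296875), (119.40184020996094, 54.34010314941406), 35.05698776245117) [ 0.56199605 -0.20602456  0.12346221]
side bar yaw 12.000000000000002 width 0.02290660777261805 off 0.5080778943685368 along -0.23066521738807133 -0.07677683760076374 -0.07821392474827808
ped 76 ((584.32373046875, -181.29840087890625), (125.64712524414062, 51.466121673583984), 37.21855545043945) [ 0.55765112 -0.196298    0.12164663]
```

```bash
python3 - <<'E'
from h import *
for n in ('top','side'):
    w=cloud(dict(np.load(n+'.npz')))
    p=w[(w[...,2]>.085)&(w[...,2]<.112)&(w[...,0]>.47)&(w[...,0]<.60)&(w[...,1]>-.12)&(w[...,1]<.12)]
    yaw=np.radians(10.5);u=np.array([np.cos(yaw),np.sin(yaw)]);v=np.array([-u[1],u[0]])
    a=p[:,:2]@u;l=p[:,:2]@v; mids=[]
    for c in np.arange(-.2,.06,.008):
        k=abs(l-c)<.006
        if k.sum()>15: mids.append((c,(a[k].max()+a[k].min())/2,a[k].max()-a[k].min(),k.sum()))
    m=np.array(mids);print(n,m.round(4).tolist() if n=='top' else '')
    g=m[(m[:,2]<.03)&(m[:,2]>.02)];f=np.polyfit(g[:,0],g[:,1],1);print('yaw',10.5-np.degrees(np.arctan(f[0])),'off@l=-.1',np.polyval(f,-.1),'free end l',np.percentile(l,99.5),len(g))
    # shoulder: pedestal + lever high points
    q=w[(w[...,2]>.116)&(w[...,2]<.13)&(w[...,1]<-.15)&(w[...,1]>-.27)&(w[...,0]>.49)&(w[...,0]<.58)]
    print('ped l',np.percentile(q[:,:2]@v,[2,50,98]),'a',np.percentile(q[:,:2]@u,[2,98]))
    q=w[(w[...,2]>.2)&(w[...,2]<.3)&(w[...,1]<-.08)&(w[...,1]>-.2)&(w[...,0]>.44)&(w[...,0]<.65)]
    print('lever l',np.percentile(q[:,:2]@v,[2,50,98]),'a',np.percentile(q[:,:2]@u,[2,98]))
E
```

```text
top [[-0.2, 0.5152, 0.0243, 39.0], [-0.192, 0.5151, 0.0241, 39.0], [-0.184, 0.5151, 0.0241, 38.0], [-0.176, 0.515, 0.0231, 37.0], [-0.168, 0.5148, 0.0235, 37.0], [-0.16, 0.5153, 0.0245, 40.0], [-0.152, 0.5147, 0.0238, 40.0], [-0.144, 0.515, 0.0232, 39.0], [-0.136, 0.5151, 0.0246, 39.0], [-0.128, 0.5151, 0.0246, 39.0], [-0.12, 0.5156, 0.0245, 39.0], [-0.112, 0.5157, 0.0242, 37.0], [-0.104, 0.5148, 0.0232, 39.0], [-0.096, 0.5149, 0.0231, 38.0], [-0.088, 0.5153, 0.0238, 38.0], [-0.08, 0.5146, 0.0227, 37.0], [-0.072, 0.5153, 0.0237, 37.0], [-0.064, 0.5145, 0.0217, 18.0]]
yaw 10.557811805517936 off@l=-.1 0.515032208782122 free end l -0.0654369113093286 18
ped l [-0.3244165  -0.30468566 -0.28664893] a [0.48835097 0.53265687]
lever l [-0.24080313 -0.22860878 -0.21824503] a [0.41978467 0.55049312]
side 
yaw 10.452837015036074 off@l=-.1 0.5119102877371933 free end l -0.06032294034209913 16
ped l [-0.32009837 -0.30307073 -0.28241596] a [0.485138   0.52955564]
lever l [-0.23292109 -0.22017917 -0.21241336] a [0.41880132 0.54606858]
```

>>> {"method": "play_rows", "body": {"series": [[0.09,-0.315,-0.02,0,0,-14,0.3],[0.09,-0.315,-0.02,0,0,-14,0.3],[0.09,-0.315,-0.02,0,0,-14,0.3],[0.09,-0.315,-0.02,0,0,-14,0.3],[0.09,-0.315,-0.02,0,0,-14,0.3],[0.09,-0.315,-0.02,0,0,-14,0.3],[0.09,-0.315,-0.02,0,0,-14,0.3],[0.09,-0.315,-0.02,0,0,-14,0.3]]}}

```text
t: 5.02
position: [0.525, -0.0295, 0.1584]
orientation: [0.64, 0.768, 0.0, 0.0]
ft_force: [0.2, -0.4, -1.6]
gripper_width: 0.0394
grip_force: 31.9
```

>>> {"method": "play_rows", "body": {"series": [[0,0,0,0,0,0,0.3],[0,0,0,0,0,0,0.3],[0,0,0,0,0,0,0.3]]}}

```text
t: 5.27
position: [0.524, -0.0266, 0.1581]
orientation: [0.64, 0.768, -0.0, -0.001]
ft_force: [-0.4, 1.3, -0.9]
gripper_width: 0.0393
grip_force: 31.9
```

```bash
cat > m.py <<'E'
from h import *
yaw=np.radians(10.5);u=np.array([np.cos(yaw),np.sin(yaw)]);v=np.array([-u[1],u[0]])
def tcp():
    st=ctrl.observe(); P=st['position'];q=st['orientation'];print('t',st['t'],'tcp',np.round(P,4),'yaw',np.degrees(2*np.arctan2(q[1],q[0])).round(2),'tilt',np.round(q[2:],4),'a,l',(P[:2]@u).round(4),(P[:2]@v).round(4),'w',st['gripper_width'],'f',np.round(st['ft_force'],1))
E
python3 - <<'E'
from m import *
tcp()
s=snap('top'); w2=snap('side')
a=cv2.resize(s['color'][170:280,260:400],None,fx=5,fy=5,interpolation=3)[:, :]
b=cv2.resize(w2['color'][160:270,240:380],None,fx=5,fy=5,interpolation=3)
cv2.imwrite('pics/b1.png',b)
E
```

```text
t 5.2667 tcp [ 0.524  -0.0266  0.1581] yaw 100.39 tilt [-0.     -0.0005] a,l 0.5104 -0.1217 w 0.03934464047579357 f [-0.4  1.3 -0.9]
```

View pics/b1.png

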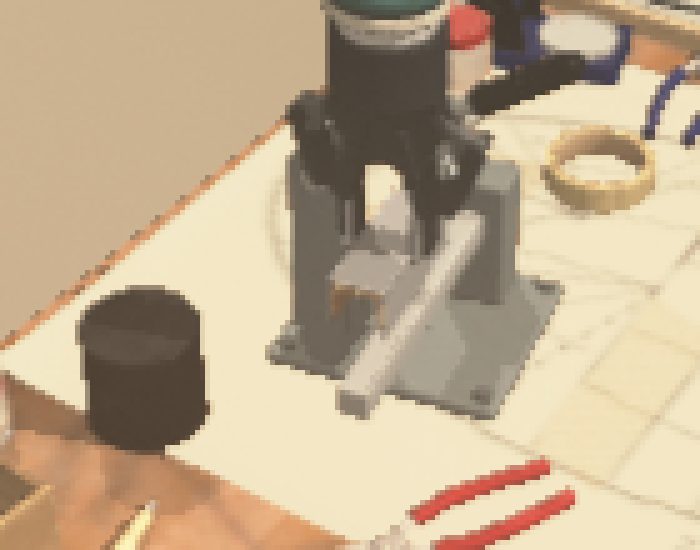

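The side crop shows the cap held level between the fingers (near (370,275) in the crop), above the bar, which ends at (355,405). I'll measure the cap's offset to the bar in each camera.

```bash
python3 - <<'E'
from m import *
for n,off in (('top',.5150),('side',.5119)):
    w=cloud(dict(np.load(n+'.npz')))
    A=w[...,:2]@u;L=w[...,:2]@v
    m=(w[...,2]>.178)&(w[...,2]<.198)&(abs(A-.512)<.035)&(abs(L+.122)<.075)
    for c in np.arange(-.19,-.05,.01):
        k=m&(abs(L-c)<.006)
        if k.sum()>5: print(n,round(c,3),k.sum(),'a',A[k].min().round(4),A[k].max().round(4),'mid-off',((A[k].min()+A[k].max())/2-off).round(4),'w',np.ptp(A[k]).round(4),'z',np.median(w[...,2][k]).round(4))
    if m.sum(): print('L',L[m].min(),L[m].max())
E
```

```text
top -0.14 9 a 0.4917 0.5 mid-off -0.0191 w 0.0083 z 0.1866
top -0.1 18 a 0.4924 0.5022 mid-off -0.0177 w 0.0098 z 0.1868
top -0.09 37 a 0.4924 0.519 mid-off -0.0093 w 0.0266 z 0.1871
top -0.08 64 a 0.4924 0.5314 mid-off -0.0031 w 0.039 z 0.1873
top -0.07 50 a 0.4925 0.5322 mid-off -0.0027 w 0.0397 z 0.1875
L -0.17746188130803434 -0.06789466161988024
side -0.17 6 a 0.5153 0.5296 mid-off 0.0106 w 0.0143 z 0.1862
side -0.16 10 a 0.5112 0.5257 mid-off 0.0065 w 0.0145 z 0.1868
side -0.15 16 a 0.506 0.5274 mid-off 0.0048 w 0.0215 z 0.1869
side -0.14 18 a 0.5028 0.5277 mid-off 0.0034 w 0.0249 z 0.1868
side -0.13 25 a 0.4771 0.5304 mid-off -0.0081 w 0.0533 z 0.1867
side -0.12 35 a 0.4771 0.5436 mid-off -0.0016 w 0.0665 z 0.1872
side -0.11 54 a 0.4788 0.5436 mid-off -0.0007 w 0.0648 z 0.1873
side -0.1 34 a 0.4865 0.5282 mid-off -0.0046 w 0.0416 z 0.1869
side -0.09 31 a 0.4895 0.5287 mid-off -0.0028 w 0.0393 z 0.1869
side -0.08 29 a 0.4896 0.5291 mid-off -0.0025 w 0.0395 z 0.1868
side -0.07 43 a 0.4891 0.5292 mid-off -0.0027 w 0.0401 z 0.1867
side -0.06 15 a 0.4898 0.5292 mid-off -0.0024 w 0.0394 z 0.1846
L -0.17498290753149645 -0.06295727182288878
```

>>> {"method": "play_rows", "body": {"series": [[0.0028,0.0005,-0.015,0,0,0,0.3],[0.0028,0.0005,-0.03,0,0,0,0.3],[0.0028,0.0005,-0.042,0,0,0,0.3],[0.0028,0.0005,-0.042,0,0,0,0.3],[0.0028,0.0005,-0.042,0,0,0,0.3]]}}

```text
t: 5.78
position: [0.5265, -0.025, 0.1159]
orientation: [0.639, 0.769, -0.0, -0.001]
ft_force: [0.3, -0.3, -1.0]
gripper_width: 0.0388
grip_force: 31.8
```

>>> {"method": "play_rows", "body": {"series": [[0,0,-0.003,0,0,0,0.3],[0,0,-0.006,0,0,0,0.3],[0,0,-0.009,0,0,0,0.3],[0,0,-0.012,0,0,0,0.3],[0,0,-0.012,0,0,0,0.3]]}}

```text
t: 6.2
position: [0.5271, -0.0264, 0.1038]
orientation: [0.64, 0.769, -0.0, -0.0]
ft_force: [-0.2, 0.8, -0.2]
gripper_width: 0.0391
grip_force: 31.9
```

>>> {"method": "play_rows", "body": {"series": [[0,0,-0.006,0,0,0,0.3],[0,0,-0.012,0,0,0,0.3],[0,0,-0.018,0,0,0,0.3],[0,0,-0.022,0,0,0,0.3],[0,0,-0.024,0,0,0,0.3],[0,0,-0.024,0,0,0,0.3],[0,0,-0.024,0,0,0,0.3]]}}

```text
t: 6.78
position: [0.5273, -0.0264, 0.08]
orientation: [0.64, 0.769, -0.0, -0.0]
ft_force: [-0.8, -0.3, -1.0]
gripper_width: 0.0392
grip_force: 31.9
```

>>> {"method": "play_rows", "body": {"series": [[0,0,0,0,0,0,0.75],[0,0,0,0,0,0,0.75],[0,0,0,0,0,0,0.75],[0,0,0,0,0,0,0.75],[0,0,0,0,0,0,0.75],[0,0,0.03,0,0,0,0.75],[0,0,0.07,0,0,0,0.75],[0,0,0.08,0,0,0,0.75]]}}

```text
t: 7.45
position: [0.5304, -0.0269, 0.1649]
orientation: [0.64, 0.769, 0.002, 0.003]
ft_force: [1.6, -0.7, 0.3]
gripper_width: 0.0642
grip_force: 0.0
```

>>> {"method": "play_rows", "body": {"series": [[-0.016,0.087,0,-11.8,-2.2,0,0.37],[-0.016,0.087,0,-11.8,-2.2,0,0.37],[-0.016,0.087,0,-11.8,-2.2,0,0.37],[-0.016,0.087,0,-11.8,-2.2,0,0.37],[-0.016,0.087,0,-11.8,-2.2,0,0.37]]}}

```text
t: 7.87
position: [0.5111, 0.0622, 0.1602]
orientation: [0.635, 0.766, -0.067, 0.081]
ft_force: [0.1, -1.1, 0.7]
gripper_width: 0.0317
grip_force: 0.0
```

```bash
python3 - <<'E'
from m import *
tcp()
s=snap('top'); w2=snap('side')
b=cv2.resize(w2['color'][160:270,240:380],None,fx=5,fy=5,interpolation=3)
cv2.imwrite('pics/b2.png',b)
for n,off in (('top',.5150),('side',.5119)):
    w=cloud(dict(np.load(n+'.npz')))
    A=w[...,:2]@u;L=w[...,:2]@v
    m=(w[...,2]>.1)&(w[...,2]<.116)&(abs(A-.512)<.035)&(abs(L+.122)<.075)
    for c in np.arange(-.19,-.05,.02):
        k=m&(abs(L-c)<.008)
        if k.sum()>5: print(n,round(c,3),k.sum(),'mid-off',((A[k].min()+A[k].max())/2-off).round(4),'w',np.ptp(A[k]).round(4),'z',np.median(w[...,2][k]).round(4))
    if m.sum(): print('L',L[m].min(),L[m].max())
E
```

```text
t 7.8667 tcp [0.5111 0.0622 0.1602] yaw 100.67 tilt [-0.0666  0.0805] a,l 0.5139 -0.032 w 0.03169474083314705 f [ 0.1 -1.1  0.7]
top -0.19 18 mid-off 0.0001 w 0.0227 z 0.102
top -0.17 82 mid-off 0.0009 w 0.0391 z 0.1082
top -0.15 84 mid-off -0.0002 w 0.04 z 0.1075
top -0.13 82 mid-off 0.0003 w 0.0396 z 0.1072
top -0.11 86 mid-off 0.0008 w 0.0399 z 0.1078
top -0.09 86 mid-off 0.0007 w 0.0398 z 0.1078
top -0.07 55 mid-off -0.0003 w 0.0382 z 0.1071
L -0.1961326229572942 -0.06692338697058842
side -0.19 6 mid-off -0.0017 w 0.0172 z 0.1007
side -0.17 21 mid-off -0.0033 w 0.032 z 0.1065
side -0.15 25 mid-off -0.0042 w 0.0306 z 0.1061
side -0.13 33 mid-off -0.003 w 0.0336 z 0.1071
side -0.11 33 mid-off -0.003 w 0.033 z 0.1069
side -0.09 42 mid-off -0.0002 w 0.0395 z 0.1061
side -0.07 46 mid-off 0.0008 w 0.0387 z 0.1055
L -0.19591027622571572 -0.0620179085760084
```

View pics/b2.png

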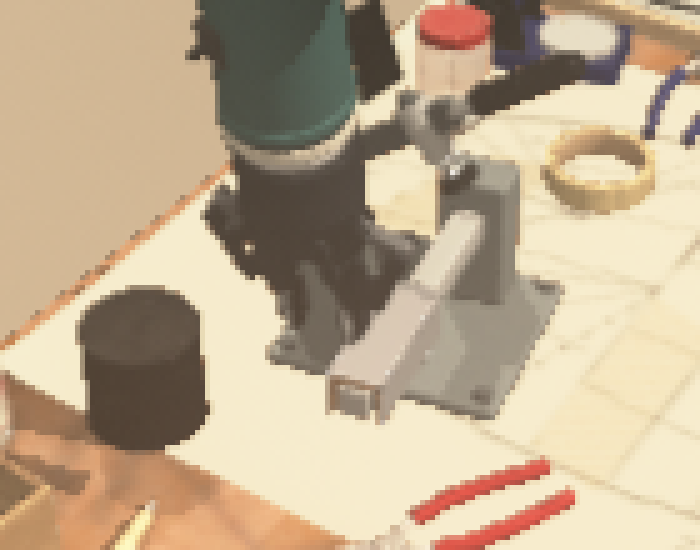

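The cap hangs squarely on the bar, with its end at crop (355,395) and the bar showing in its mouth. Next I lower the straddling fingers past its free end and push.

>>> {"method": "play_rows", "body": {"series": [[0,0,-0.03,0,0,0,0.37],[0,0,-0.06,0,0,0,0.37],[0,0,-0.076,0,0,0,0.37],[0,0,-0.076,0,0,0,0.37],[0,0,-0.076,0,0,0,0.37]]}}

```text
t: 8.38
position: [0.5111, 0.0591, 0.0837]
orientation: [0.637, 0.764, -0.068, 0.08]
ft_force: [0.0, 0.8, -0.2]
gripper_width: 0.0314
grip_force: 0.0
```

>>> {"method": "play_rows", "body": {"series": [[0.0018,-0.0098,0,0,0,0,0.37],[0.0036,-0.0197,0,0,0,0,0.37],[0.0055,-0.0295,0,0,0,0,0.37],[0.0073,-0.0393,0,0,0,0,0.37],[0.0091,-0.0492,0,0,0,0,0.37],[0.0109,-0.059,0,0,0,0,0.37],[0.0128,-0.0688,0,0,0,0,0.37],[0.0146,-0.0787,0,0,0,0,0.37]]}}

```text
t: 9.05
position: [0.5272, -0.019, 0.0853]
orientation: [0.637, 0.764, -0.066, 0.081]
ft_force: [-1.3, 4.3, 6.9]
gripper_width: 0.0319
grip_force: 3.8
```

```bash
python3 - <<'E'
from m import *
tcp()
w2=snap('side')
b=cv2.resize(w2['color'][160:270,240:380],None,fx=5,fy=5,interpolation=3)
cv2.imwrite('pics/b3.png',b)
E
```

```text
t 9.05 tcp [ 0.5272 -0.019   0.0853] yaw 100.4 tilt [-0.0658  0.0813] a,l 0.5149 -0.1148 w 0.03193338400933266 f [-1.3  4.3  6.9]
```

View pics/b3.png

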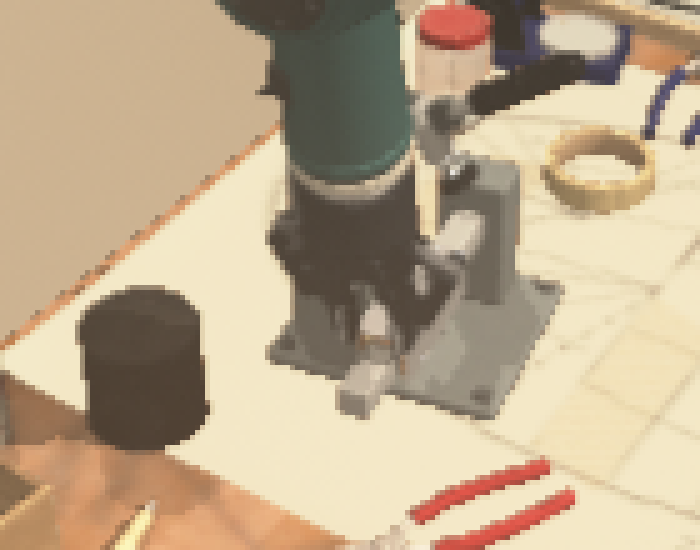

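>>> {"method": "play_rows", "body": {"series": [[0,0,0,0,0,0,0.37],[0,0,0,0,0,0,0.37]]}}

```text
t: 9.27
position: [0.5273, -0.0197, 0.0852]
orientation: [0.636, 0.764, -0.066, 0.082]
ft_force: [1.0, -2.2, 5.9]
gripper_width: 0.0319
grip_force: 2.3
```

```bash
python3 - <<'E'
from m import *
tcp(); print(ctrl.observe()['grip_force'])
snap('top');snap('side')
for n,off in (('top',.5150),('side',.5119)):
    w=cloud(dict(np.load(n+'.npz')))
    A=w[...,:2]@u;L=w[...,:2]@v
    m=(w[...,2]>.095)&(w[...,2]<.116)&(abs(A-off)<.008)
    for c in np.arange(-.28,-.05,.008):
        k=m&(abs(L-c)<.004)
        if k.sum()>2: print(n,round(c,3),k.sum(),'z',np.median(w[...,2][k]).round(4))
E
```

```text
t 9.2667 tcp [ 0.5273 -0.0197  0.0852] yaw 100.41 tilt [-0.0665  0.0817] a,l 0.5148 -0.1155 w 0.03194905483191799 f [ 1.  -2.2  5.9]
2.2618947573937476
top -0.28 15 z 0.0995
top -0.272 17 z 0.0987
top -0.264 14 z 0.1001
top -0.256 9 z 0.1007
top -0.216 14 z 0.1072
top -0.208 17 z 0.1076
top -0.2 16 z 0.1089
top -0.192 17 z 0.1068
top -0.184 17 z 0.108
top -0.176 18 z 0.1085
top -0.168 14 z 0.1071
top -0.16 18 z 0.107
top -0.152 17 z 0.1069
top -0.144 17 z 0.109
top -0.136 17 z 0.1081
top -0.128 15 z 0.107
top -0.12 17 z 0.1068
side -0.28 8 z 0.1021
side -0.272 6 z 0.0977
side -0.264 6 z 0.1
side -0.256 5 z 0.0998
side -0.248 6 z 0.0992
side -0.24 8 z 0.0999
side -0.216 6 z 0.1084
side -0.184 5 z 0.1071
side -0.128 4 z 0.1056
side -0.12 8 z 0.103
side -0.112 7 z 0.0991
side -0.104 7 z 0.099
side -0.096 5 z 0.0973
side -0.088 8 z 0.0985
side -0.08 7 z 0.0985
side -0.072 8 z 0.0985
side -0.064 9 z 0.0976
```

```bash
python3 - <<'E'
from h import *
a=dict(np.load('top.npz'))['color'][185:250,285:385]; b=dict(np.load('side.npz'))['color'][175:250,290:350]
a=cv2.resize(a,(400,260),interpolation=3)
a2=cv2.convertScaleAbs(cv2.resize(b,(480,600),interpolation=3),alpha=1.8,beta=10)
o=np.zeros((600,800,3),np.uint8); o[:260,:320]=cv2.resize(cv2.convertScaleAbs(a,alpha=1.8,beta=10),(320,260))[:,:320]; o[:,320:]=a2
cv2.imwrite('pics/c4.png',o)
E
```

```text
(no output)
```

View pics/c4.png

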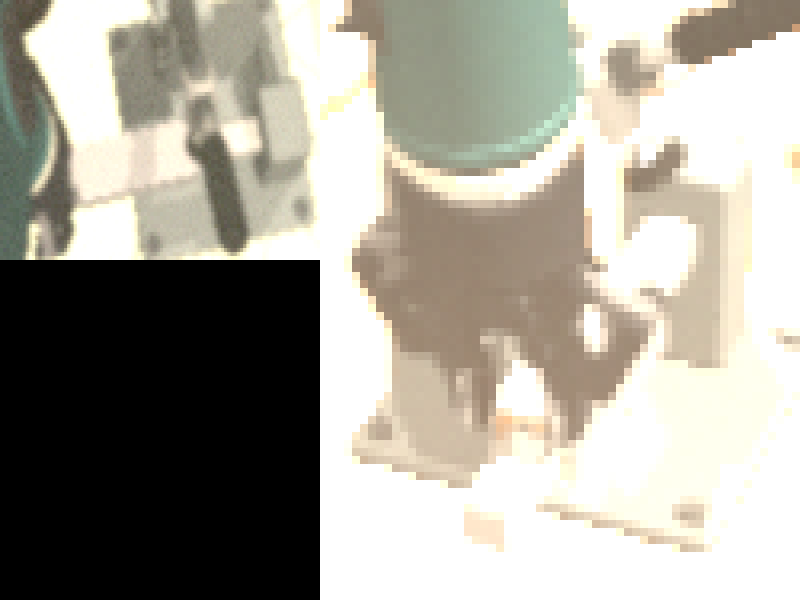

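The fingers (right crop, tips near (480,410) and (570,435)) meet the cap's end high up, with a 6 N upward reaction. I'll back off, go deeper and push again.

>>> {"method": "play_rows", "body": {"series": [[-0.003,0.0145,0,0,0,0,0.37],[-0.0045,0.0195,0,0,0,0,0.35],[-0.0045,0.0195,-0.01,0,0,0,0.35],[-0.0045,0.0195,-0.015,0,0,0,0.35],[-0.0045,0.0195,-0.015,0,0,0,0.35],[-0.0045,0.0195,-0.015,0,0,0,0.35]]}}

```text
t: 9.87
position: [0.5207, 0.0011, 0.0682]
orientation: [0.636, 0.764, -0.068, 0.08]
ft_force: [-0.1, -0.6, 0.6]
gripper_width: 0.0302
grip_force: 0.0
```

>>> {"method": "play_rows", "body": {"series": [[0.0018,-0.0098,0,0,0,0,0.35],[0.0036,-0.0197,0,0,0,0,0.35],[0.0055,-0.0295,0,0,0,0,0.35],[0.0055,-0.0295,0,0,0,0,0.35],[0.0055,-0.0295,0,0,0,0,0.35]]}}

```text
t: 10.28
position: [0.5273, -0.0293, 0.0694]
orientation: [0.637, 0.764, -0.067, 0.081]
ft_force: [-0.6, -0.6, -0.1]
gripper_width: 0.0302
grip_force: 0.0
```

```bash
cat > cap.py <<'E'
from m import *
tcp(); print(ctrl.observe()['grip_force'])
snap('top');snap('side')
for n,off in (('top',.5150),('side',.5119)):
    w=cloud(dict(np.load(n+'.npz')))
    A=w[...,:2]@u;L=w[...,:2]@v
    m=(w[...,2]>.094)&(w[...,2]<.116)&(abs(A-off)<.008)
    print(n,[(round(c,3),np.median(w[...,2][k]).round(3)) for c in np.arange(-.292,-.05,.005) for k in [m&(abs(L-c)<.0026)] if k.sum()>2])
E
python3 cap.py
```

```text
t 10.2833 tcp [ 0.5273 -0.0293  0.0694] yaw 100.33 tilt [-0.0667  0.0806] a,l 0.5132 -0.1249 w 0.030186119194947278 f [-0.6 -0.6 -0.1]
0.0
top [(np.float64(-0.287), np.float64(0.1)), (np.float64(-0.282), np.float64(0.099)), (np.float64(-0.277), np.float64(0.1)), (np.float64(-0.272), np.float64(0.1)), (np.float64(-0.267), np.float64(0.1)), (np.float64(-0.262), np.float64(0.101)), (np.float64(-0.257), np.float64(0.098)), (np.float64(-0.217), np.float64(0.107)), (np.float64(-0.212), np.float64(0.106)), (np.float64(-0.207), np.float64(0.106)), (np.float64(-0.202), np.float64(0.106)), (np.float64(-0.197), np.float64(0.109)), (np.float64(-0.192), np.float64(0.108)), (np.float64(-0.187), np.float64(0.11)), (np.float64(-0.182), np.float64(0.108)), (np.float64(-0.177), np.float64(0.108)), (np.float64(-0.172), np.float64(0.106)), (np.float64(-0.167), np.float64(0.108)), (np.float64(-0.162), np.float64(0.109)), (np.float64(-0.157), np.float64(0.107)), (np.float64(-0.152), np.float64(0.108)), (np.float64(-0.147), np.float64(0.109)), (np.float64(-0.142), np.float64(0.107)), (np.float64(-0.137), n
[... 423 characters left out ...]
(0.105)), (np.float64(-0.222), np.float64(0.105)), (np.float64(-0.217), np.float64(0.105)), (np.float64(-0.177), np.float64(0.107)), (np.float64(-0.132), np.float64(0.103)), (np.float64(-0.127), np.float64(0.099)), (np.float64(-0.122), np.float64(0.098)), (np.float64(-0.112), np.float64(0.099)), (np.float64(-0.107), np.float64(0.1)), (np.float64(-0.102), np.float64(0.1)), (np.float64(-0.097), np.float64(0.098)), (np.float64(-0.092), np.float64(0.099)), (np.float64(-0.087), np.float64(0.101)), (np.float64(-0.082), np.float64(0.098)), (np.float64(-0.077), np.float64(0.099)), (np.float64(-0.072), np.float64(0.1)), (np.float64(-0.067), np.float64(0.098)), (np.float64(-0.062), np.float64(0.097))]
```

>>> {"method": "play_rows", "body": {"series": [[0.0015,-0.0079,0,0,0,0,0.35],[0.0029,-0.0157,0,0,0,0,0.35],[0.0044,-0.0236,0,0,0,0,0.35],[0.0058,-0.0315,0,0,0,0,0.35],[0.0062,-0.0334,0,0,0,0,0.35],[0.0062,-0.0334,0,0,0,0,0.35],[0.0062,-0.0334,0,0,0,0,0.35]]}}

```text
t: 10.97
position: [0.5332, -0.0619, 0.0692]
orientation: [0.637, 0.764, -0.067, 0.08]
ft_force: [0.2, 0.8, -0.2]
gripper_width: 0.0299
grip_force: 0.0
```

>>> {"method": "play_rows", "body": {"series": [[0.0004,-0.002,0,0,0,0,0.35],[0.0007,-0.0039,0,0,0,0,0.35],[0.0007,-0.0039,0,0,0,0,0.35],[0.0007,-0.0039,0,0,0,0,0.35]]}}

```text
t: 11.3
position: [0.534, -0.0654, 0.0692]
orientation: [0.636, 0.764, -0.067, 0.08]
ft_force: [0.8, -0.1, 0.8]
gripper_width: 0.0299
grip_force: 0.0
```

>>> {"method": "play_rows", "body": {"series": [[0.0004,-0.002,0,0,0,0,0.35],[0.0004,-0.002,0,0,0,0,0.35],[0.0004,-0.002,0,0,0,0,0.35]]}}

```text
t: 11.55
position: [0.5344, -0.0675, 0.0692]
orientation: [0.636, 0.764, -0.067, 0.08]
ft_force: [0.4, 0.4, 0.6]
gripper_width: 0.0298
grip_force: 0.0
```

```bash
python3 cap.py
```

```text
t 11.55 tcp [ 0.5344 -0.0675  0.0692] yaw 100.45 tilt [-0.0668  0.0805] a,l 0.5131 -0.1637 w 0.029809347834639493 f [0.4 0.4 0.6]
0.018447029524395475
top [(np.float64(-0.287), np.float64(0.102)), (np.float64(-0.282), np.float64(0.101)), (np.float64(-0.277), np.float64(0.108)), (np.float64(-0.272), np.float64(0.109)), (np.float64(-0.267), np.float64(0.108)), (np.float64(-0.262), np.float64(0.108)), (np.float64(-0.257), np.float64(0.107)), (np.float64(-0.217), np.float64(0.108)), (np.float64(-0.212), np.float64(0.108)), (np.float64(-0.207), np.float64(0.108)), (np.float64(-0.202), np.float64(0.108)), (np.float64(-0.197), np.float64(0.109)), (np.float64(-0.192), np.float64(0.108)), (np.float64(-0.187), np.float64(0.107)), (np.float64(-0.182), np.float64(0.106)), (np.float64(-0.177), np.float64(0.108)), (np.float64(-0.172), np.float64(0.107)), (np.float64(-0.167), np.float64(0.099)), (np.float64(-0.077), np.float64(0.098)), (np.float64(-0.072), np.float64(0.102)), (np.float64(-0.067), np.float64(0.1))]
side [(np.float64(-0.287), np.float64(0.107)), (np.float64(-0.282), np.float64(0.109)
[... 319 characters left out ...]
64(0.097)), (np.float64(-0.142), np.float64(0.1)), (np.float64(-0.137), np.float64(0.099)), (np.float64(-0.132), np.float64(0.097)), (np.float64(-0.127), np.float64(0.099)), (np.float64(-0.122), np.float64(0.098)), (np.float64(-0.117), np.float64(0.097)), (np.float64(-0.112), np.float64(0.1)), (np.float64(-0.107), np.float64(0.099)), (np.float64(-0.102), np.float64(0.099)), (np.float64(-0.097), np.float64(0.1)), (np.float64(-0.092), np.float64(0.1)), (np.float64(-0.087), np.float64(0.098)), (np.float64(-0.082), np.float64(0.098)), (np.float64(-0.077), np.float64(0.098)), (np.float64(-0.072), np.float64(0.097)), (np.float64(-0.067), np.float64(0.097)), (np.float64(-0.062), np.float64(0.096))]
```

>>> {"method": "play_rows", "body": {"series": [[0.0004,-0.002,0,0,0,0,0.35],[0.0007,-0.0039,0,0,0,0,0.35],[0.0007,-0.0039,0,0,0,0,0.35],[0.0007,-0.0039,0,0,0,0,0.35]]}}

```text
t: 11.98
position: [0.535, -0.0716, 0.0692]
orientation: [0.636, 0.764, -0.067, 0.08]
ft_force: [-1.1, 0.5, 0.5]
gripper_width: 0.0299
grip_force: 0.0
```

>>> {"method": "play_rows", "body": {"series": [[0.0003,-0.0015,0,0,0,0,0.35],[0.0003,-0.0015,0,0,0,0,0.35],[0.0003,-0.0015,0,0,0,0,0.35]]}}

```text
t: 12.23
position: [0.5353, -0.0729, 0.0692]
orientation: [0.636, 0.764, -0.067, 0.08]
ft_force: [-0.3, 0.8, -0.5]
gripper_width: 0.0297
grip_force: 0.0
```

>>> {"method": "play_rows", "body": {"series": [[0.0003,-0.0015,0,0,0,0,0.35],[0.0003,-0.0015,0,0,0,0,0.35],[0.0003,-0.0015,0,0,0,0,0.35]]}}

```text
t: 12.48
position: [0.5354, -0.0737, 0.0691]
orientation: [0.636, 0.764, -0.066, 0.08]
ft_force: [-0.7, 4.2, 1.2]
gripper_width: 0.0297
grip_force: 2.4
```

>>> {"method": "play_rows", "body": {"series": [[0.0003,-0.0015,0,0,0,0,0.35],[0.0003,-0.0015,0,0,0,0,0.35],[0.0003,-0.0015,0,0,0,0,0.35]]}}

```text
t: 12.73
position: [0.5354, -0.0739, 0.069]
orientation: [0.637, 0.764, -0.066, 0.079]
ft_force: [-2.4, 11.1, 3.7]
gripper_width: 0.0294
grip_force: 5.7
```

```bash
python3 cap.py | cut -c1-800
```

```text
t 12.7333 tcp [ 0.5354 -0.0739  0.069 ] yaw 100.4 tilt [-0.0658  0.0794] a,l 0.513 -0.1703 w 0.029379634016762933 f [-2.4 11.1  3.7]
5.704397242516279
top [(np.float64(-0.287), np.float64(0.108)), (np.float64(-0.282), np.float64(0.108)), (np.float64(-0.277), np.float64(0.108)), (np.float64(-0.272), np.float64(0.109)), (np.float64(-0.267), np.float64(0.107)), (np.float64(-0.262), np.float64(0.107)), (np.float64(-0.257), np.float64(0.107)), (np.float64(-0.252), np.float64(0.105)), (np.float64(-0.217), np.float64(0.109)), (np.float64(-0.212), np.float64(0.107)), (np.float64(-0.207), np.float64(0.107)), (np.float64(-0.202), np.float64(0.106)), (np.float64(-0.197), np.float64(0.108)), (np.float64(-0.192), np.float64(0.108)), (np.float64(-0.187), np.float64(0.108)), (np.float64(-0.182), np.float64(0.108)), (np.float64(-0.177), np.float64(0.101)), (np.float64(-0.087), np.float64(0.1)), (np.float64(-0.082), np.float64(0.101)), (np.float64(-0.077
side [(np.float64(-0.287), np.float64(0.113)), (np.float64(-0.282), np.float64(0.109)), (np.float64(-0.277), np.float64(0.107)), (np.float64(-0.267), np.float64(0.108)), (np.float64(-0.177), np.float64(0.104)), (np.float64(-0.172), np.float64(0.102)), (np.float64(-0.162), np.float64(0.098)), (np.float64(-0.157), np.float64(0.101)), (np.float64(-0.152), np.float64(0.099)), (np.float64(-0.147), np.float64(0.1)), (np.float64(-0.142), np.float64(0.1)), (np.float64(-0.137), np.float64(0.098)), (np.float64(-0.132), np.float64(0.098)), (np.float64(-0.127), np.float64(0.099)), (np.float64(-0.122), np.float64(0.098)), (np.float64(-0.117), np.float64(0.098)), (np.float64(-0.112), np.float64(0.099)), (np.float64(-0.107), np.float64(0.099)), (np.float64(-0.102), np.float64(0.098)), (np.float64(-0.097)
```

The cap is home: the push stopped at 11 N and the cap's end sits at the expected place. Now I retreat along the bar and rise.

>>> {"method": "play_rows", "body": {"series": [[-0.0018,0.0098,0,0,0,0,0.35],[-0.0055,0.0295,0,0,0,0,0.35],[-0.0091,0.0492,0.01,0,0,0,0.35],[-0.0091,0.0492,0.05,0,0,0,0],[-0.0091,0.0492,0.09,0,0,0,0],[-0.0091,0.0492,0.13,0,0,0,0],[-0.0091,0.0492,0.17,0,0,0,0],[-0.0091,0.0492,0.21,0,0,0,0]]}}

```text
t: 13.5
position: [0.5263, -0.0266, 0.2813]
orientation: [0.636, 0.764, -0.067, 0.081]
ft_force: [1.3, -0.4, 0.3]
gripper_width: 0.0002
grip_force: 0.0
```

>>> {"method": "play_rows", "body": {"series": [[0,0,0.04,0,0,0,0],[0,0,0.08,0,0,0,0],[0,0,0.08,5.9,1.1,0,0],[0,0,0.08,11.8,2.2,0,0],[0,0,0.08,11.8,2.2,0,0]]}}

```text
t: 13.92
position: [0.5281, -0.0295, 0.3605]
orientation: [0.641, 0.767, 0.001, 0.0]
ft_force: [0.8, -0.6, 0.6]
gripper_width: 0.0002
grip_force: 0.0
```

```bash
python3 cap.py | cut -c1-900; python3 - <<'E'
from m import *
for n in ('top','side'):
    w=cloud(dict(np.load(n+'.npz'))); A=w[...,:2]@u;L=w[...,:2]@v
    m=(w[...,2]>.22)&(w[...,2]<.3)&(A>.40)&(A<.5)&(L<-.19)&(L>-.27)
    print(n,m.sum(),'lever l',np.percentile(L[m],[2,50,98]).round(4) if m.sum() else '', 'zmax',w[...,2][m].max(),'ridge l',np.median(L[m&(abs(A-.45)<.006)]),'ridge z',np.percentile(w[...,2][m&(abs(A-.45)<.006)],90))
    m=(w[...,2]>.1)&(w[...,2]<.116)&(abs(A-.5135)<.03)
    for c in (-.275,-.265,-.2,-.19):
        k=m&(abs(L-c)<.005);print(c,k.sum(),A[k].min().round(4),A[k].max().round(4))
b=dict(np.load('side.npz'))['color'][160:270,240:380]; cv2.imwrite('pics/d1.png',cv2.resize(b,None,fx=5,fy=5,interpolation=3))
E
```

```text
t 13.9167 tcp [ 0.5281 -0.0295  0.3605] yaw 100.25 tilt [0.0013 0.0004] a,l 0.5139 -0.1252 w 0.00015678545867245852 f [ 0.8 -0.6  0.6]
0.0
top [(np.float64(-0.287), np.float64(0.109)), (np.float64(-0.282), np.float64(0.106)), (np.float64(-0.277), np.float64(0.108)), (np.float64(-0.272), np.float64(0.108)), (np.float64(-0.267), np.float64(0.107)), (np.float64(-0.262), np.float64(0.108)), (np.float64(-0.257), np.float64(0.108)), (np.float64(-0.252), np.float64(0.108)), (np.float64(-0.217), np.float64(0.108)), (np.float64(-0.212), np.float64(0.11)), (np.float64(-0.207), np.float64(0.109)), (np.float64(-0.202), np.float64(0.108)), (np.float64(-0.197), np.float64(0.107)), (np.float64(-0.192), np.float64(0.107)), (np.float64(-0.187), np.float64(0.109)), (np.float64(-0.182), np.float64(0.11)), (np.float64(-0.137), np.float64(0.101)), (np.float64(-0.132), np.float64(0.101)), (np.float64(-0.127), np.float64(0.1)), (np.float64(-0.122), np.float64(0.097)), (np.float64(-0.117), np.float64(0.104)), (np.float64(-0.112), np.float64(0.1)),
side [(np.float64(-0.287), np.float64(0.108)), (np.float64(-
[... 569 characters left out ...]
t64(-0.207), np.float64(0.107)), (np.float64(-0.202), np.float64(0.107)), (np.float64(-0.197), np.float64(0.106)), (np.float64(-0.187), np.float64(0.108)), (np.float64(-0.182), np.float64(0.108)), (np.float64(-0.177), np.float64(0.104)), (np.float64(-0.172), np.float64(0
top 282 lever l [-0.2407 -0.2287 -0.2186] zmax 0.295507429885538 ridge l -0.22808170414830914 ridge z 0.2806780399578358
-0.275 51 0.4959 0.5365
-0.265 52 0.4957 0.5362
-0.2 49 0.4962 0.534
-0.19 45 0.4959 0.5359
side 172 lever l [-0.2303 -0.2195 -0.2134] zmax 0.29130161185183095 ridge l -0.2191027100643455 ridge z 0.27331735518367417
-0.275 15 0.494 0.5308
-0.265 17 0.4948 0.5317
-0.2 22 0.4937 0.5318
-0.19 20 0.4954 0.5307
```

View pics/d1.png

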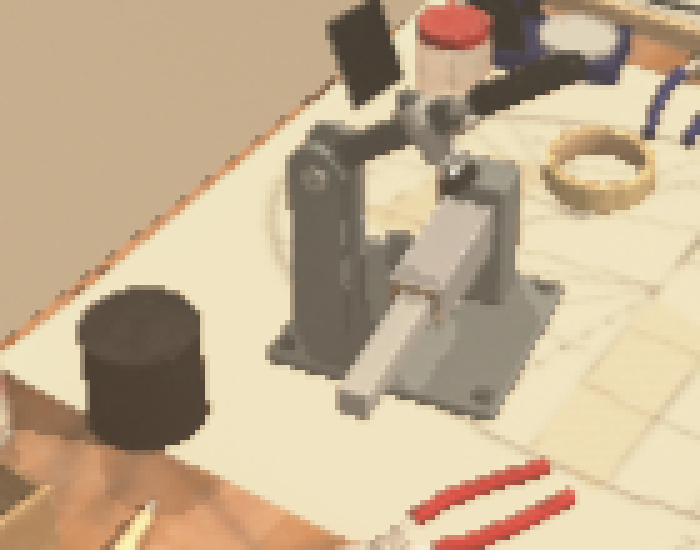

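The crop shows the cap seated against the pedestal under the raised foot, with its left end at (415,290). The lever is still up, with its grip end at (580,65). Now I move above the grip.

>>> {"method": "play_rows", "body": {"series": [[-0.014,-0.037,0,0,0,0,0],[-0.028,-0.074,0,0,0,0,0],[-0.042,-0.112,-0.02,0,0,0,0],[-0.042,-0.112,-0.04,0,0,0,0],[-0.042,-0.112,-0.04,0,0,0,0],[-0.042,-0.112,-0.04,0,0,0,0]]}}

```text
t: 14.52
position: [0.4835, -0.1374, 0.3179]
orientation: [0.64, 0.769, -0.001, -0.002]
ft_force: [-0.2, -0.7, 0.7]
gripper_width: 0.0001
grip_force: 0.0
```

```bash
python3 -c "
from m import *
tcp()"
```

```text
t 14.5167 tcp [ 0.4835 -0.1374  0.3179] yaw 100.45 tilt [-0.0009 -0.0017] a,l 0.4504 -0.2233 w 0.00014646310965969612 f [-0.2 -0.7  0.7]
```

>>> {"method": "play_rows", "body": {"series": [[-0.001,-0.005,-0.025,0,0,0,0],[-0.002,-0.0051,-0.043,0,0,0,0],[-0.0065,-0.006,-0.055,0,0,0,0],[-0.0109,-0.0068,-0.068,0,0,0,0],[-0.015,-0.0075,-0.08,0,0,0,0],[-0.0188,-0.0082,-0.093,0,0,0,0],[-0.0188,-0.0082,-0.093,0,0,0,0]]}}

```text
t: 15.1
position: [0.4658, -0.1451, 0.2255]
orientation: [0.639, 0.769, -0.0, -0.001]
ft_force: [0.2, 0.7, 0.3]
gripper_width: -0.0002
grip_force: 1.0
```

```bash
python3 -c "
from m import *
tcp()"
```

```text
t 15.1 tcp [ 0.4658 -0.1451  0.2255] yaw 100.59 tilt [-0.0004 -0.0006] a,l 0.4316 -0.2275 w -0.00016067958270805075 f [0.2 0.7 0.3]
```

```bash
python3 - <<'E'
from m import *
snap('top');s=snap('side');tcp()
w=cloud(s);A=w[...,:2]@u;L=w[...,:2]@v
b=s['color'][150:260,260:400]; cv2.imwrite('pics/d2.png',cv2.resize(b,None,fx=5,fy=5,interpolation=3))
E
```

```text
t 15.2 tcp [ 0.4672 -0.1456  0.2273] yaw 100.55 tilt [0.0004 0.0004] a,l 0.4328 -0.2283 w 0.0001140931336461145 f [-0.4  1.2  2.6]
```

View pics/d2.png

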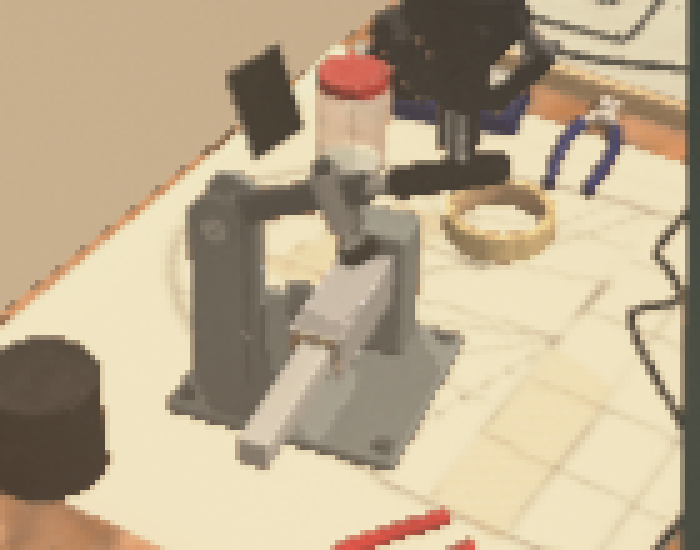

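The fingers rest mid-grip at (460,155) and the lever is partly down (the grip runs from (390,180) to (505,165)). I keep pressing along the arc.

>>> {"method": "play_rows", "body": {"series": [[-0.003,-0.0005,-0.01,0,0,0,0],[-0.006,-0.001,-0.02,0,0,0,0],[-0.009,-0.0016,-0.03,0,0,0,0],[-0.0115,-0.0021,-0.04,0,0,0,0],[-0.0125,-0.0023,-0.048,0,0,0,0],[-0.0125,-0.0023,-0.048,0,0,0,0],[-0.0125,-0.0023,-0.048,0,0,0,0]]}}

```text
t: 15.78
position: [0.4542, -0.149, 0.1788]
orientation: [0.64, 0.769, 0.0, 0.0]
ft_force: [-0.3, 0.5, 2.7]
gripper_width: 0.0
grip_force: 1.4
```

>>> {"method": "play_rows", "body": {"series": [[-0.001,0,-0.003,0,0,0,0],[-0.001,0,-0.006,0,0,0,0],[-0.001,0,-0.006,0,0,0,0],[-0.001,0,-0.006,0,0,0,0]]}}

```text
t: 16.12
position: [0.4529, -0.1493, 0.1723]
orientation: [0.64, 0.769, 0.0, 0.0]
ft_force: [-0.3, -0.0, 3.1]
gripper_width: -0.0
grip_force: 1.4
```

```bash
cat > lev.py <<'E'
from m import *
tcp()
for n in ('top','side'):
    w=cloud(snap(n)); A=w[...,:2]@u;L=w[...,:2]@v;Z=w[...,2]
    m=(abs(L+.2265)<.008 if n=='top' else abs(L+.222)<.012)&(Z>.12)&(Z<.3)
    print(n,[(round(c,2),k.sum(),np.percentile(Z[k],90).round(4),np.median(L[k]).round(4)) for c in np.arange(.36,.62,.01) for k in [m&(abs(A-c)<.005)] if k.sum()>2])
E
python3 lev.py | sed 's/np.float64//g;s/np.int64//g'
```

```text
t 16.1167 tcp [ 0.4529 -0.1493  0.1723] yaw 100.44 tilt [0.     0.0002] a,l 0.4181 -0.2293 w -1.4725049358098631e-06 f [-0.3 -0.   3.1]
top [((0.36), (19), (0.2882), (-0.2271)), ((0.37), (30), (0.2943), (-0.2264)), ((0.38), (22), (0.2993), (-0.2258)), ((0.39), (11), (0.2649), (-0.2205)), ((0.56), (10), (0.1763), (-0.2254)), ((0.57), (17), (0.1759), (-0.228)), ((0.58), (14), (0.1722), (-0.2276)), ((0.59), (21), (0.172), (-0.2261)), ((0.6), (21), (0.1705), (-0.2277)), ((0.61), (19), (0.1744), (-0.2255))]
side [((0.36), (21), (0.2886), (-0.219)), ((0.37), (34), (0.292), (-0.2184)), ((0.38), (47), (0.2963), (-0.2196)), ((0.39), (50), (0.2926), (-0.2178)), ((0.4), (76), (0.2908), (-0.2184)), ((0.41), (83), (0.288), (-0.2173)), ((0.42), (92), (0.2899), (-0.2173)), ((0.43), (58), (0.2839), (-0.2163)), ((0.44), (51), (0.2867), (-0.2186)), ((0.45), (54), (0.2911), (-0.2177)), ((0.46), (58), (0.2878), (-0.2197)), ((0.47), (33), (0.2864), (-0.2215)), ((0.48), (20), (0.2813), (-0.2211)), ((0.49), (18), (0.181), (-0.2225)), ((0.5), (52), (0.1804), (-0.2217)), ((0.51), (52), (0.1872), (-0.2179)), ((0.52), (37), (0.1912), (-0.2195)), ((0.53), (20), (0.1787), (-0.2223)), ((0.54), (15), (0.1751), (-0.2209)), ((0.55), (17), (0.1736), (-0.2228)), ((0.56), (17), (0.173), (-0.2217)), ((0.57), (14), (0.1703), (-0.2221)), ((0.58), (23), (0.1692), (-0.2229)), ((0.59), (11), (0.1716), (-0.2207)), ((0.6), (7), (0.1774), (-0.2154)), ((0.61), (7), (0.1783), (-0.2122))]
```

```bash
python3 - <<'E'
from m import *
s=dict(np.load('side.npz'));w=cloud(s); A=w[...,:2]@u;L=w[...,:2]@v;Z=w[...,2]
m=(abs(L+.226)<.02)&(Z>.12)&(Z<.215)
for c in np.arange(.36,.56,.01):
    k=m&(abs(A-c)<.005)
    if k.sum()>2: print(round(c,2),k.sum(),np.percentile(Z[k],[5,50,95]).round(3),np.percentile(L[k],[5,95]).round(3))
b=s['color'][150:225,290:390]; cv2.imwrite('pics/d3.png',cv2.convertScaleAbs(cv2.resize(b,None,fx=8,fy=8,interpolation=3),alpha=1.5,beta=20))
E
```

```text
0.38 14 [0.179 0.186 0.193] [-0.234 -0.218]
0.39 18 [0.178 0.19  0.194] [-0.232 -0.215]
0.4 25 [0.176 0.19  0.212] [-0.233 -0.215]
0.41 34 [0.176 0.193 0.213] [-0.225 -0.215]
0.42 27 [0.176 0.189 0.211] [-0.222 -0.213]
0.43 22 [0.172 0.186 0.206] [-0.229 -0.215]
0.44 18 [0.173 0.184 0.189] [-0.228 -0.215]
0.45 20 [0.171 0.184 0.188] [-0.233 -0.215]
0.46 17 [0.17  0.182 0.187] [-0.228 -0.216]
0.47 12 [0.171 0.178 0.183] [-0.228 -0.219]
0.48 15 [0.166 0.175 0.18 ] [-0.23  -0.221]
0.49 18 [0.122 0.172 0.182] [-0.231 -0.218]
0.5 55 [0.123 0.154 0.183] [-0.233 -0.215]
0.51 55 [0.124 0.164 0.191] [-0.228 -0.212]
0.52 37 [0.121 0.168 0.193] [-0.229 -0.214]
0.53 20 [0.157 0.17  0.183] [-0.225 -0.218]
0.54 15 [0.157 0.168 0.175] [-0.226 -0.219]
0.55 18 [0.153 0.168 0.174] [-0.234 -0.218]
0.56 17 [0.154 0.167 0.174] [-0.229 -0.218]
```

View pics/d3.png

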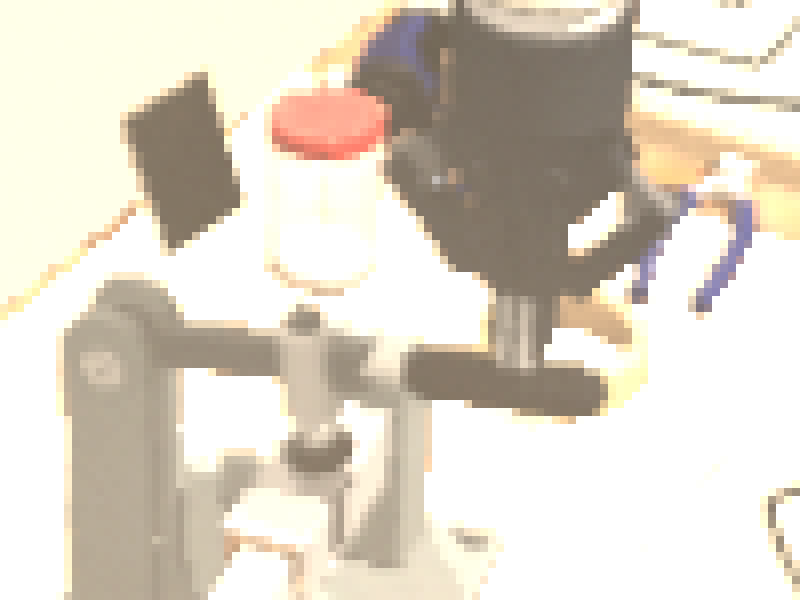

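The fingers stand on the grip at (520,360), but the foot at (318,450) is still clear of the cap: by depth the lever is about 0.12 rad above level. I keep pressing down and watch the force.

>>> {"method": "play_rows", "body": {"series": [[0,0,-0.003,0,0,0,0],[0,0,-0.006,0,0,0,0],[0,0,-0.008,0,0,0,0],[0,0,-0.008,0,0,0,0],[0,0,-0.008,0,0,0,0]]}}

```text
t: 16.63
position: [0.4522, -0.1491, 0.1639]
orientation: [0.64, 0.769, -0.0, -0.0]
ft_force: [-1.3, -0.8, 4.0]
gripper_width: -0.0001
grip_force: 1.6
```

```bash
cat > lev2.py <<'E'
from m import *
tcp()
w=cloud(snap('side')); A=w[...,:2]@u;L=w[...,:2]@v;Z=w[...,2]
m=(abs(L+.226)<.02)&(Z>.11)&(Z<.215)
pts=[]
for c in list(np.arange(.37,.405,.005))+list(np.arange(.435,.48,.005)):
    k=m&(abs(A-c)<.003)
    if k.sum()>3: pts.append((c,np.percentile(Z[k],90),k.sum()))
p=np.array(pts);f=np.polyfit(p[:,0],p[:,1],1);print(p.round(3).tolist());print('phi',-np.arctan(f[0]),'z@.4185',np.polyval(f,.4185),'phi from z',(np.polyval(f,.4185)-.169)/.185)
k=(abs(A-.512)<.03)&(abs(L+.226)<.03)&(Z>.104)&(Z<.15);print('foot region z hist',np.histogram(Z[k],bins=np.arange(.104,.151,.004))[0])
E
python3 lev2.py
```

```text
t 16.6333 tcp [ 0.4522 -0.1491  0.1639] yaw 100.45 tilt [-0.0002 -0.0004] a,l 0.4175 -0.2291 w -6.486295001373493e-05 f [-1.3 -0.8  4. ]
[[0.38, 0.182, 11.0], [0.385, 0.184, 13.0], [0.39, 0.186, 11.0], [0.395, 0.185, 12.0], [0.4, 0.183, 14.0], [0.405, 0.209, 25.0], [0.435, 0.18, 11.0], [0.44, 0.181, 11.0], [0.445, 0.178, 10.0], [0.45, 0.18, 12.0], [0.455, 0.179, 10.0], [0.46, 0.177, 11.0], [0.465, 0.178, 6.0], [0.47, 0.172, 5.0], [0.475, 0.175, 7.0]]
phi 0.14281243871072732 z@.4185 0.18370278803335507 phi from z 0.07947452991002737
foot region z hist [44 17  7 17 12  4  6  2  6  6  7]
```

>>> {"method": "play_rows", "body": {"series": [[0,0,-0.003,0,0,0,0],[0,0,-0.006,0,0,0,0],[0,0,-0.008,0,0,0,0],[0,0,-0.008,0,0,0,0],[0,0,-0.008,0,0,0,0]]}}

```text
t: 17.1
position: [0.4521, -0.1492, 0.1561]
orientation: [0.64, 0.769, -0.0, -0.0]
ft_force: [-3.7, -1.6, 5.8]
gripper_width: -0.0
grip_force: 3.3
```

```bash
python3 lev2.py
```

```text
t 17.1 tcp [ 0.4521 -0.1492  0.1561] yaw 100.46 tilt [-0.0004 -0.0003] a,l 0.4174 -0.2291 w -2.5863529132155646e-05 f [-3.7 -1.6  5.8]
[[0.38, 0.172, 13.0], [0.385, 0.176, 13.0], [0.39, 0.177, 12.0], [0.395, 0.177, 13.0], [0.4, 0.207, 17.0], [0.405, 0.209, 28.0], [0.435, 0.171, 11.0], [0.44, 0.174, 13.0], [0.445, 0.175, 11.0], [0.45, 0.175, 11.0], [0.455, 0.174, 14.0], [0.46, 0.174, 12.0], [0.465, 0.172, 5.0], [0.47, 0.167, 6.0], [0.475, 0.168, 6.0]]
phi 0.16245672538249153 z@.4185 0.17969699504577147 phi from z 0.05782159484200788
foot region z hist [51 11 12 12  8  6  1  5  8  6  5]
```

>>> {"method": "play_rows", "body": {"series": [[-0.001,-0.0002,-0.002,0,0,0,0],[-0.001,-0.0002,-0.004,0,0,0,0],[-0.001,-0.0002,-0.006,0,0,0,0],[-0.001,-0.0002,-0.006,0,0,0,0],[-0.001,-0.0002,-0.006,0,0,0,0],[-0.001,-0.0002,-0.006,0,0,0,0]]}}

```text
t: 17.65
position: [0.4516, -0.1493, 0.1505]
orientation: [0.64, 0.769, -0.0, 0.0]
ft_force: [-3.2, -0.4, 9.3]
gripper_width: 0.0
grip_force: 4.3
```

```bash
python3 lev2.py;python3 lev2.py; python3 lev2.py
```

```text
t 17.65 tcp [ 0.4516 -0.1493  0.1505] yaw 100.45 tilt [-0.      0.0001] a,l 0.4168 -0.2291 w 3.8802570393497793e-07 f [-3.2 -0.4  9.3]
[[0.38, 0.168, 13.0], [0.385, 0.168, 11.0], [0.39, 0.171, 14.0], [0.395, 0.17, 11.0], [0.4, 0.203, 18.0], [0.405, 0.208, 33.0], [0.435, 0.171, 12.0], [0.44, 0.17, 12.0], [0.445, 0.169, 10.0], [0.45, 0.169, 13.0], [0.455, 0.169, 12.0], [0.46, 0.169, 10.0], [0.465, 0.169, 7.0], [0.47, 0.164, 5.0], [0.475, 0.165, 7.0]]
phi 0.1468697859481696 z@.4185 0.17528696277342729 phi from z 0.03398358255906635
foot region z hist [46 15 10 20  3  5  3  7  6  7  7]
t 17.7 tcp [ 0.4516 -0.1494  0.1505] yaw 100.45 tilt [-0.      0.0001] a,l 0.4168 -0.2291 w 0.000214699946392056 f [-2.7 -0.3  9. ]
[[0.38, 0.169, 14.0], [0.385, 0.17, 12.0], [0.39, 0.171, 13.0], [0.395, 0.17, 10.0], [0.4, 0.204, 18.0], [0.405, 0.206, 29.0], [0.435, 0.17, 15.0], [0.44, 0.17, 13.0], [0.445, 0.169, 11.0], [0.45, 0.169, 10.0], [0.455, 0.17, 13.0], [0.46, 0.169, 9.0], [0.465, 0.167, 6.0], [0.47, 0.165, 6.0], [0.475, 0.164, 8.0]]
phi 0.15941446862547037 z@.4185 0.1755032076131639 phi from z 0.035152473584669684
foot region z hist [48 12 14 13  5  5  3  6  6  8  7]
t 17.75 tcp [ 0.4515 -0.1494  0.1505] yaw 100.45 tilt [-0.      0.0001] a,l 0.4168 -0.2291 w 3.787591689715183e-05 f [-2.9  0.1  9.1]
[[0.38, 0.167, 13.0], [0.385, 0.169, 11.0], [0.39, 0.171, 13.0], [0.395, 0.171, 12.0], [0.4, 0.2, 20.0], [0.405, 0.207, 31.0], [0.435, 0.17, 12.0], [0.44, 0.17, 13.0], [0.445, 0.17, 11.0], [0.45, 0.169, 10.0], [0.455, 0.169, 14.0], [0.46, 0.17, 11.0], [0.465, 0.167, 6.0], [0.47, 0.165, 5.0], [0.475, 0.165, 8.0]]
phi 0.13955594063866977 z@.4185 0.1749137921725884 phi from z 0.031966444176153457
foot region z hist [42 20 12 14  4  6  3  3 10  7  8]
```

>>> {"method": "play_rows", "body": {"series": [[-0.0003,0,-0.001,0,0,0,0],[-0.0003,0,-0.001,0,0,0,0],[-0.0003,0,-0.001,0,0,0,0],[-0.0003,0,-0.001,0,0,0,0],[-0.0003,0,-0.001,0,0,0,0],[-0.0003,0,-0.001,0,0,0,0],[-0.0003,0,-0.001,0,0,0,0],[-0.0003,0,-0.001,0,0,0,0]]}}

```text
t: 18.47
position: [0.4515, -0.1494, 0.1496]
orientation: [0.64, 0.769, 0.0, 0.0]
ft_force: [-1.8, -0.1, 9.1]
gripper_width: 0.0
grip_force: 4.8
```

```bash
python3 lev2.py; python3 - <<'E'
from m import *
w=cloud(snap('side')); A=w[...,:2]@u;L=w[...,:2]@v;Z=w[...,2]
m=(Z>.1035)&(Z<.114)&(abs(A-.512)<.03)
for c in (-.275,-.265,-.205,-.195,-.185):
    k=m&(abs(L-c)<.005)
    if k.sum()>3: print(c,k.sum(),A[k].min().round(4),A[k].max().round(4),np.median(Z[k]).round(4))
k=m&(abs(A-.512)<.006)&(L>-.2);print('left end',L[k].max())
E
```

```text
t 18.4667 tcp [ 0.4515 -0.1494  0.1496] yaw 100.45 tilt [0.0001 0.0003] a,l 0.4167 -0.2292 w 1.9499300259275936e-05 f [-1.8 -0.1  9.1]
[[0.38, 0.168, 14.0], [0.385, 0.17, 13.0], [0.39, 0.168, 12.0], [0.395, 0.17, 12.0], [0.4, 0.211, 20.0], [0.405, 0.206, 28.0], [0.435, 0.17, 11.0], [0.44, 0.17, 12.0], [0.445, 0.168, 11.0], [0.45, 0.169, 11.0], [0.455, 0.17, 14.0], [0.46, 0.166, 8.0], [0.465, 0.165, 6.0], [0.47, 0.163, 6.0], [0.475, 0.166, 6.0]]
phi 0.17042782620352123 z@.4185 0.17522046166455263 phi from z 0.03362411710568983
foot region z hist [42 20  6 22  5  3  4  6  8  3  8]
-0.275 6 0.495 0.5146 0.1057
-0.265 10 0.4933 0.5085 0.106
-0.205 16 0.4943 0.53 0.1064
-0.195 21 0.4934 0.5309 0.1068
-0.185 19 0.4955 0.5322 0.108
left end -0.1740008964328187
```

The grip is level by depth, the push is about 9 N (10 N is expected at 6 mm), and the cap hasn't moved from home. Handing in.

```bash
python3 -c "
from cell import order
print(order.hand_in())"
```

```text
the job is handed in; nothing more can be done
None
```

I handed the job in with the cap home against the shoulder and the gripper holding the lever about level at roughly 9 N; the foot's roughly 6 mm travel is inferred from that, and no verdict was returned.

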